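Shut the knifemaker's tool chest

ROBOT

A 6-joint arm with a two-finger parallel gripper is mounted at the origin on the work surface. World frame = base frame: x ahead of the robot, y to its left, z up, the work surface at z = 0. Lengths are in mm, angles in rad, forces in N, time in s.
With the tool pointing down it reaches from about 300 to 775 mm from the base axis. Payload 14.6 kg.
Tool frame: the origin (TCP) lies midway between the tips of the shut fingers; the grasp point (between the pads) lies 19 mm behind it (manip.hold_point_z is the distance from the TCP to the grasp point, in mm); z points along the fingers, y is the direction in which the jaws open and shut (so a half turn about z gives the same grasp; the last joint's range is limited). The gripper opens to 94 mm and grips with 3 to 60 N. Pads are 16 mm wide; open, the fingers measure 119 mm over their backs; the gripper's body (75 mm by 177 mm) begins 78 mm behind the grasp point.
Start: joints at [1.278, 0.3, 1.521, -0, 1.321, -0.067], TCP at [123.135, 536.029, 205.446] pointing down, gripper open.
Joint ranges: [-3.03, 3.03], [-0.79, 2.21], [0.23, 2.52], [-1.04, 4.18], [0, 3.07], [-2.55, 2.55]. Speed limits (rad/s): [2.22, 2.22, 2.57, 3.14, 3.14, 3.14].

INTERFACE

Orientations are given as [roll, pitch, yaw] about the fixed x, y, z axes, in that order (R = Rz(yaw) Ry(pitch) Rx(roll)).
In Python, from cell import manip gives the robot as it stands.
- The arm moves only by the shell command python3 -m crank 'ROWS' [OPENING] [FORCE]. ROWS is JSON, a list of rows, each an object with "offset": the shift along the world's x, y, z in m, a list of three; "spin": the turn about the world's z in degrees. In form: [{"offset": [dx, dy, dz], "spin": spin}, ...]. A call has exactly 8 rows; each row is the pose to reach, as a shift and turn from the pose measured when the call began; what a row does not reach only later rows make up. A row lasts 1/12 s, in which the tool goes at most 41.7 mm and 7.16 degrees, less where a joint would pass 70% of its speed; a pose out of reach is approached as far as the arm can. A call with a gripper value outside its range is refused whole. OPENING is the opening, from 0 (shut) to 1 (fully open), set as the call begins (- or left out, the last holds). The fingers move at their own pace and stop on an object; FORCE is the grip in N (left out, the last holds). Time passes only in rows, so rows that repeat a pose let the fingers close, or fill a call up. It gives the time, the measured TCP pose, the force and the opening at its end, in the units of the state.
- manip.read_state(): the state, without advancing time (a new reading comes with each control period).
- manip.camera(name): name is "scene" or "top" or "wrist"; returns a dict with "pixels" (384x512x3 uint8, red, green, blue), "fx", "fy", "cx", "cy" (pixels), "extrinsics" (4x4, takes a point from world to camera coordinates); the wrist camera has in their place "hand_eye" (4x4, takes a point from camera to tool coordinates, whose origin is the TCP and whose axes are the flange's). Camera axes: x right, y down, z forward; pixel columns grow to the right and rows downward; lengths in mm; the calibration is good to about 2 mm. A picture is of the moment at which its call begins: read the wrist's pose just before it. There is no depth.
- manip.sign_off(): hands the job in, once; it reports no verdict.
Trained networks look in a picture, given as the dict that the camera call returned (one of the last four; its "shot" number tells which), for a name from the list of things; names that differ only in an ending like _2 or _b are one class to them, and where a whole thing is asked for, a point or a joint stands for the part that bears it (a point fixed in the world has none). Each returns a list of dicts, best first, with "conf" (0 to 1); they miss things now and then, are a little off and sometimes report something else, mostly with a low value. They report only what shows in the picture. A call takes as long as a camera call.
- manip.search_frame(picture, name): "location" ([x, y, z] in mm, in world coordinates, good to about 4 mm: the middle of the surface that is visible of it).
- manip.masks_of(picture, name): "mask" (384x512 bool, what is visible of it).
The state is a dict: "clock": time; "joints": joint angles; "qd": joint speeds; "effort": joint torques, N m; "eef_pos": TCP position; "eef_rot": TCP orientation; "wrist_force": force on the tool from outside, world axes, zero at the start; "moment": the same for the moment, N m; "finger_gap": finger opening in mm.
Only numpy, scipy, OpenCV 4.12 (cv2) and the standard library are available. Lean on these libraries where they do the work, as an engineer would, in place of code of your own. Each camera call takes 0.05 s, during which the arm holds its last target. There are 200 camera calls.

TASK

Shut the wooden tool chest on the bench with the fingertips: push both open drawers fully home so that their fronts are flush with the chest, and push the raised lid over and down until it lies shut, letting it down gently without slamming it. Nothing is picked up: leave the knife in the chest and everything standing or lying around it where it is.

Things in the scene. Friction and masses are not known exactly. Their poses are not given: they have to be found in the camera images.
- chest: wooden tool chest, firm on the bench (it does not shift): 160 mm deep (x), 380 wide (y), 108 high to the rim, 124 with the lid shut. Its x axis points from the front (drawer side, towards the robot) to the hinged back, z up; origin at the centre of its underside; turned up to 0.25 rad either way. Under the lid is an open till 38 mm deep, tins at its right end; below, two drawers side by side
- lid (a joint): lid angle, rad: 0 = shut, lying level on the rim; about 1.57 = standing upright on the back rim; limit 1.7. It starts between 1.0 and 1.5. Stiff hinge: the lid stays at whatever angle it is left, down to nearly shut, and takes about 1 N (nearly shut) to 4 N (upright) at 110 mm from the hinge to push down
- lid_hinge (a point): middle of the lid's hinge line, on the chest's back top edge (in the chest's frame x = +80 mm, y = 0, z = 108 mm). The hinge line runs along the chest's y axis. The lid is a board 162 mm from hinge line to free edge, 384 mm wide; its outer (top) face is 16 mm from the hinge line, measured square to the board
- lid_edge (a point): middle of the lid's free edge, on its outer face; when shut it is above the chest's front at 124 mm height
- wide_drawer (a joint): how far the wide drawer is pulled out, m: 0 = fully home, its front flush with the chest's front; starts at 0.025 to 0.055. It slides along the chest's -x axis as it opens and takes about 3 N to push; it stays where it is left
- wide_knob (a point): middle of the outer end of the round brass knob of the wide (226 mm) drawer on the left (+y side). The knob is 18 mm across, stands 22 mm off the drawer's front and its axis is 37 mm above the bench; front panel 226 x 46 mm, from 14 to 60 mm above the bench
- narrow_drawer (a joint): the same for the narrow drawer (starts at 0.025 to 0.055, 0 = fully home)
- narrow_knob (a point): middle of the outer end of the knob of the narrow (112 mm) drawer on the right (-y side); knob and heights as for the wide drawer; front panel 112 x 46 mm
- till_knife: small knife, 200 mm long and 20 mm thick, lying flat along the chest's length on the till floor inside the chest, below its rim (the lid clears it); origin under the bolster; not to be touched
- glue_bottle: white bottle, 36 mm wide, 105 mm high, standing on the bench just in front of the chest between the two drawers; origin at the centre of its foot
- pin_jar: jar, 60 mm wide, 85 mm high, standing beside the chest's left (+y) end; origin at the centre of its foot
- scales: two wooden handle slabs in a stack, 45 x 125 x 22 mm, lying beside the chest's right (-y) end; origin under the centre
- chef_knife: kitchen knife, 325 mm long, 46 mm deep, 20 mm thick, lying on the bench at the left; origin under the bolster
- hammer: hammer lying on the bench at the front right; origin under its middle
- file: flat file with a wooden handle, 320 mm long, 20 mm thick, lying on the bench at the right; origin under where blade and handle meet
- mug: white mug, 80 mm wide, 92 mm high, standing at the left, towards the back; origin at the centre of its foot

How it is judged:
By the outcome, as a careful person would: the job done as asked, in the order asked, and still so for the second after the job is handed in, with the robot touching nothing.
It also fails if it takes over 61 s, if anything falls off the work surface, if the arm or the gripper's body presses on something with over 40 N, if the wrist force passes 120 N, or if a joint passes its speed limit or range.

## Working session

There is one attempt and no reset: what is moved stays moved. The work goes in short steps, Python scripts to look and compute and a shell command to move; the robot and the scene stay as the last step left them, time stands still between calls to the robot, and variables do not carry over. Pictures are saved under pics/ and viewed, about 8 in all and at most 12, crops included, and the job is handed in when it is done.

```bash
mkdir -p pics; ls; cat > h.py <<'E'
import cv2,numpy as np
from cell import manip
def save(n,name):
    p=manip.camera(n); cv2.imwrite(f'pics/{name}.png',p['pixels'][:,:,::-1]); return p
E
python3 - <<'E'
from h import *
import numpy as np
s=manip.read_state(); print(s['clock'],s['eef_pos'],s['eef_rot'],s['finger_gap'],s['wrist_force'])
for n in('scene','top'):
    p=save(n,n+'1')
    E=np.array(p['extrinsics']); print(n,'cam at',(-E[:3,:3].T@E[:3,3]).round(),p['fx'])
    for k in ['chest','lid','lid_hinge','lid_edge','wide_knob','narrow_knob','wide_drawer','narrow_drawer','glue_bottle','pin_jar','scales','mug','hammer']:
        r=manip.search_frame(p,k); print(k,[(np.round(a['location']).tolist(),round(a['conf'],2)) for a in r[:2]])
a=cv2.imread('pics/scene1.png');b=cv2.imread('pics/top1.png')
E
```

```text
pics
0.0 [123.05765294 535.79092939 204.873068  ] [-3.14041379e+00 -6.31851104e-05  2.91583907e+00] 94.01649172066506 [-0.09722018 -0.24189305 -0.90405175]
scene cam at [1052. -706.  972.] 388.61733291432364
chest [([671.0, -58.0, 111.0], 0.87)]
lid [([678.0, -34.0, 210.0], 0.91), ([347.0, -424.0, 27.0], 0.71)]
lid_hinge [([681.0, -27.0, 206.0], 0.68)]
lid_edge [([678.0, -33.0, 203.0], 0.89)]
wide_knob [([478.0, 71.0, 61.0], 0.49), ([680.0, -30.0, 209.0], 0.35)]
narrow_knob [([678.0, -34.0, 208.0], 0.53), ([421.0, -25.0, 57.0], 0.45)]
wide_drawer [([478.0, 66.0, 63.0], 0.52)]
narrow_drawer []
glue_bottle [([421.0, -21.0, 56.0], 0.72), ([666.0, 379.0, 61.0], 0.63)]
pin_jar [([477.0, 71.0, 62.0], 0.35)]
scales [([616.0, -281.0, 19.0], 0.76), ([480.0, -160.0, 50.0], 0.74)]
mug [([668.0, 377.0, 60.0], 0.86), ([673.0, -58.0, 111.0], 0.62)]
hammer [([350.0, -424.0, 27.0], 0.85)]
top cam at [ 279.  -41. 1178.] 364.9094419489738
chest [([601.0, 15.0, 74.0], 0.93)]
lid [([667.0, 2.0, 234.0], 0.66)]
lid_hinge [([663.0, 6.0, 231.0], 0.8), ([491.0, -109.0, 38.0], 0.52)]
lid_edge [([667.0, 6.0, 233.0], 0.87)]
wide_knob [([492.0, 79.0, 34.0], 0.71)]
narrow_knob [([484.0, -107.0, 34.0], 0.6), ([493.0, 74.0, 31.0], 0.16)]
wide_drawer [([492.0, 72.0, 29.0], 0.86), ([667.0, 404.0, 51.0], 0.62)]
narrow_drawer [([492.0, -111.0, 38.0], 0.69), ([614.0, -1.0, 82.0], 0.18)]
glue_bottle [([340.0, 485.0, 8.0], 0.71), ([494.0, 76.0, 32.0], 0.68)]
pin_jar [([612.0, 254.0, 86.0], 0.86)]
scales [([609.0, -275.0, 24.0], 0.59), ([339.0, -420.0, 22.0], 0.42)]
mug [([666.0, 408.0, 55.0], 0.59)]
hammer [([339.0, -421.0, 26.0], 0.76), ([490.0, -113.0, 39.0], 0.21)]
```

View pics/scene1.png

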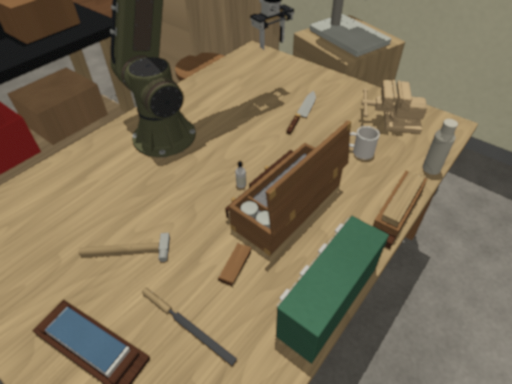

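View pics/top1.png

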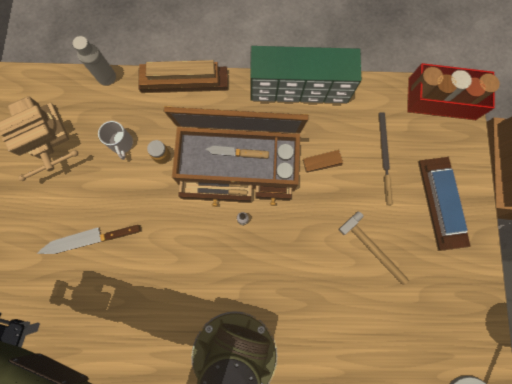

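The scene view shows the raised lid, with the bottle (240,175) in front. In the top view the two knobs are at about (215,204) and (273,203) with the bottle at (243,217). I'll zoom in to get the chest pose.

```bash
python3 - <<'E'
from h import *
a=cv2.imread('pics/top1.png')[95:232,155:325]
cv2.imwrite('pics/crop1.png',cv2.resize(a,None,fx=4.4,fy=4.4,interpolation=cv2.INTER_CUBIC))
E
```

```text
(no output)
```

View pics/crop1.png

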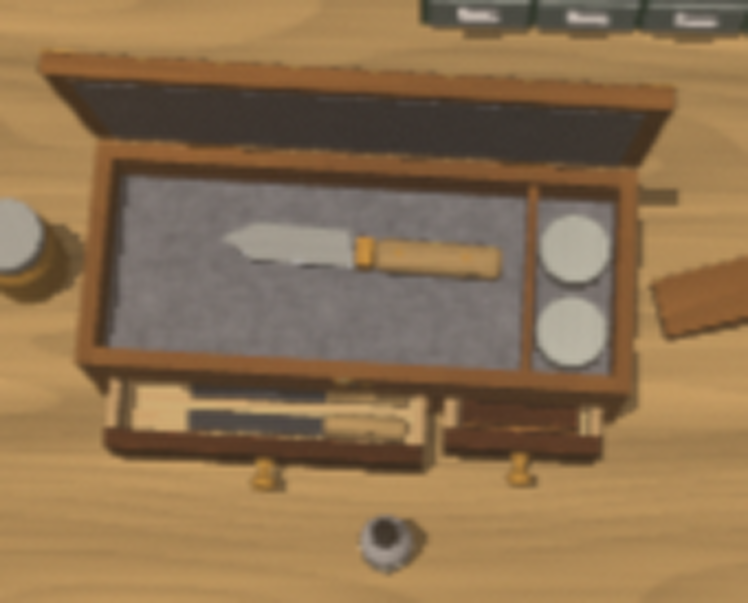

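```bash
cat >> h.py <<'E'
def ray(p,u,v,z):
    E=np.array(p['extrinsics']);R=E[:3,:3];c=-R.T@E[:3,3]
    d=R.T@np.array([(u-p['cx'])/p['fx'],(v-p['cy'])/p['fy'],1]); return c+d*(z-c[2])/d[2]
def proj(p,X):
    E=np.array(p['extrinsics']);q=E[:3,:3]@X+E[:3,3]; return q[0]/q[2]*p['fx']+p['cx'],q[1]/q[2]*p['fy']+p['cy']
E
python3 - <<'E'
from h import *
from scipy.optimize import least_squares
p=manip.camera('top')
f=lambda u,v,z:ray(p,155+(u-1.7)/4.4,95+(v-1.7)/4.4,z)
C=[((-80,190),(78,355)),((-80,-190),(630,392)),((80,190),(100,142)),((80,-190),(637,168))]
T=lambda s,x,y,z:np.array([s[0]+x*np.cos(s[2])-y*np.sin(s[2]),s[1]+x*np.sin(s[2])+y*np.cos(s[2]),z])
res=lambda s:np.concatenate([(T(s,*c,108)-f(*q,108))[:2] for c,q in C])
s=least_squares(res,[600,0,0]).x;print('chest',s,res(s).round(1))
loc=lambda w:np.array([[np.cos(s[2]),np.sin(s[2])],[-np.sin(s[2]),np.cos(s[2])]])@(w[:2]-s[:2])
for n,u,v,z in [('wknob',265,490,37),('nknob',520,486,37),('wfrontL',105,452,60),('wfrontR',425,468,60),('nfL',445,455,60),('nfR',602,460,60),('bottle top',387,540,103)]:
    w=f(u,v,z);print(n,w.round(),loc(w).round(1))
for a in np.arange(1.0,1.55,.1):
    r=np.array([-162*np.cos(a)+16*np.sin(a)+80,108+162*np.sin(a)+16*np.cos(a)])
    o=[]
    for y in(192,-192):
        u,v=proj(p,T(s,r[0],y,r[1]));o.append(((u-155)*4.4+1.7,(v-95)*4.4+1.7))
    print(a.round(2),r.round(),T(s,r[0],0,r[1]).round(),np.round(o).tolist())
E
```

```text
chest [ 6.00040840e+02  4.72010558e+00 -3.62246467e-02] [-3.2  1.5  0.6 -1.3  3.3  1.4 -0.7 -1.5]
wknob [451.  72.  37.] [-151.8   62. ]
nknob [ 457. -111.   37.] [-138.5 -120.5]
wfrontL [472. 183.  60.] [-134.7  173.9]
wfrontR [465. -42.  60.] [-133.2  -51.6]
nfL [475. -56.  60.] [-123.1  -65.2]
nfR [ 473. -167.   60.] [-120.3 -176.3]
bottle top [408. -18. 103.] [-190.7  -29.2]
1.0 [  6. 253.] [606.   5. 253.] [[36.0, 165.0], [671.0, 202.0]]
1.1 [ 21. 260.] [621.   4. 260.] [[36.0, 138.0], [673.0, 175.0]]
1.2 [ 36. 265.] [636.   3. 265.] [[37.0, 111.0], [675.0, 148.0]]
1.3 [ 52. 268.] [652.   3. 268.] [[38.0, 83.0], [677.0, 121.0]]
1.4 [ 68. 270.] [668.   2. 270.] [[40.0, 57.0], [678.0, 94.0]]
1.5 [ 85. 271.] [684.   2. 271.] [[43.0, 31.0], [679.0, 69.0]]
```

```bash
python3 -m crank '[{"offset":[0.02,-0.032,0],"spin":1.3},{"offset":[0.04,-0.064,0],"spin":2.6},{"offset":[0.06,-0.096,0],"spin":4},{"offset":[0.08,-0.128,0],"spin":5.3},{"offset":[0.1,-0.16,0],"spin":6.6},{"offset":[0.12,-0.192,0],"spin":8},{"offset":[0.14,-0.224,0],"spin":9.3},{"offset":[0.16,-0.256,0],"spin":10.5}]' 0 10
```

```text
clock: 2.12
eef_pos: [283.6, 278.4, 205.7]
eef_rot: [3.141, 0.001, 3.101]
wrist_force: [0.8, -0.2, -0.2]
finger_gap: 44.4
```

```bash
python3 -m crank '[{"offset":[0.02,-0.033,0],"spin":0},{"offset":[0.04,-0.066,0],"spin":0},{"offset":[0.06,-0.1,0],"spin":0},{"offset":[0.08,-0.133,0],"spin":0},{"offset":[0.1,-0.166,-0.01],"spin":0},{"offset":[0.12,-0.19,-0.03],"spin":0},{"offset":[0.131,-0.206,-0.06],"spin":0},{"offset":[0.131,-0.206,-0.09],"spin":0}]' 0
python3 -m crank '[{"offset":[0,0,-0.02],"spin":0},{"offset":[0,0,-0.04],"spin":0},{"offset":[0,0,-0.06],"spin":0},{"offset":[0,0,-0.075],"spin":0},{"offset":[0,0,-0.083],"spin":0},{"offset":[0,0,-0.083],"spin":0},{"offset":[0,0,-0.083],"spin":0},{"offset":[0,0,-0.083],"spin":0}]'
python3 - <<'E'
from h import *
p=save('top','t2'); a=cv2.imread('pics/t2.png')[140:232,165:300]
cv2.imwrite('pics/crop2.png',cv2.resize(a,None,fx=5,fy=5,interpolation=cv2.INTER_CUBIC))
save('wrist','w2')
E
```

```text
clock: 2.78
eef_pos: [416.5, 69.9, 115.0]
eef_rot: [3.141, 0.003, 3.097]
wrist_force: [1.8, -0.0, 0.1]
finger_gap: 0.4
clock: 3.45
eef_pos: [417.1, 70.0, 33.0]
eef_rot: [3.141, 0.004, 3.098]
wrist_force: [-0.4, -0.4, 0.4]
finger_gap: 0.5
```

View pics/w2.png

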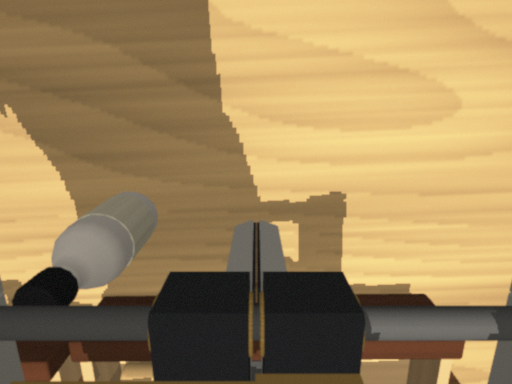

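The bottle is to the left (100,240), clear of the fingers. The fingers are lined up with the knob, so I'll push.

```bash
python3 -m crank '[{"offset":[0.01,0,0],"spin":0},{"offset":[0.018,-0.001,0],"spin":0},{"offset":[0.026,-0.001,0],"spin":0},{"offset":[0.034,-0.001,0],"spin":0},{"offset":[0.042,-0.002,0],"spin":0},{"offset":[0.05,-0.002,0],"spin":0},{"offset":[0.058,-0.002,0],"spin":0},{"offset":[0.064,-0.003,0],"spin":0}]'
python3 -m crank '[{"offset":[0.001,0,0],"spin":0},{"offset":[0.002,0,0],"spin":0},{"offset":[0.003,0,0],"spin":0},{"offset":[0.004,0,0],"spin":0},{"offset":[0.005,0,0],"spin":0},{"offset":[0.006,0,0],"spin":0},{"offset":[0.007,0,0],"spin":0},{"offset":[0.008,0,0],"spin":0}]'
```

```text
clock: 4.22
eef_pos: [481.8, 67.1, 32.8]
eef_rot: [3.141, 0.004, 3.098]
wrist_force: [-2.9, 1.4, -0.4]
finger_gap: 0.2
clock: 4.88
eef_pos: [487.2, 67.0, 32.5]
eef_rot: [3.142, -0.002, 3.098]
wrist_force: [-27.6, -3.0, 20.7]
finger_gap: 0.4
```

```bash
python3 -m crank '[{"offset":[-0.01,0,0],"spin":0},{"offset":[-0.03,0.001,0],"spin":0},{"offset":[-0.05,0.002,0],"spin":0},{"offset":[-0.06,0.002,0.02],"spin":0},{"offset":[-0.06,0.002,0.05],"spin":0},{"offset":[-0.06,0.002,0.09],"spin":0},{"offset":[-0.06,0.002,0.12],"spin":0},{"offset":[-0.06,0.002,0.12],"spin":0}]'
python3 - <<'E'
from h import *
p=save('top','t3'); q=save('scene','s3')
a=cv2.imread('pics/t3.png')[130:222,165:305];b=cv2.imread('pics/s3.png')[120:260,190:360]
r=lambda a:cv2.resize(a,(400,int(a.shape[0]*400/a.shape[1])),interpolation=cv2.INTER_CUBIC)
cv2.imwrite('pics/c3.png',np.vstack([r(a),r(b)])[:600])
E
```

```text
clock: 5.55
eef_pos: [429.9, 69.3, 158.3]
eef_rot: [3.14, 0.008, 3.098]
wrist_force: [0.5, 0.1, 0.8]
finger_gap: 0.3
```

View pics/c3.png

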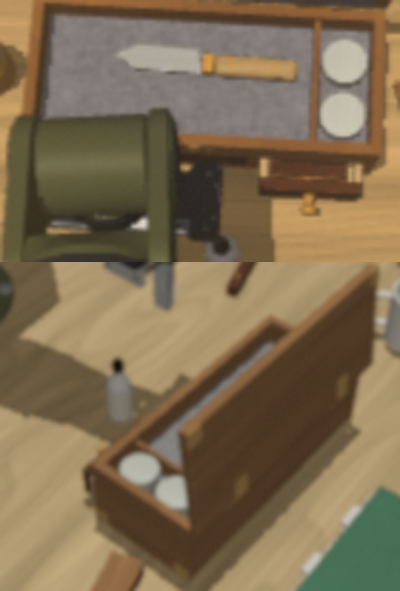

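The wide drawer looks in, with its knob at (187,170) in the crop. The narrow one is still out, with its knob at (310,205). I'll do that one next.

```bash
python3 -m crank '[{"offset":[0,-0.03,0],"spin":0},{"offset":[0,-0.065,0],"spin":0},{"offset":[0,-0.1,0],"spin":0},{"offset":[0,-0.135,0],"spin":0},{"offset":[-0.005,-0.165,0],"spin":0},{"offset":[-0.005,-0.18,0],"spin":0},{"offset":[-0.005,-0.18,-0.02],"spin":0},{"offset":[-0.005,-0.18,-0.05],"spin":0}]'
python3 -m crank '[{"offset":[0,0,-0.03],"spin":0},{"offset":[0,0,-0.055],"spin":0},{"offset":[0,0,-0.07],"spin":0},{"offset":[0,0,-0.075],"spin":0},{"offset":[0,0,-0.075],"spin":0},{"offset":[0,0,-0.075],"spin":0},{"offset":[0,0,-0.075],"spin":0},{"offset":[0,0,-0.075],"spin":0}]'
python3 -c "
from h import *
p=save('top','t4')
for k in ['wide_knob','narrow_knob']:
  print(k,[(np.round(a['location']).tolist(),round(a['conf'],2)) for a in manip.search_frame(p,k)[:2]])
a=cv2.imread('pics/t4.png')[130:222,165:305]
cv2.imwrite('pics/c4.png',cv2.resize(a,None,fx=5,fy=5,interpolation=cv2.INTER_CUBIC))"
```

```text
clock: 6.32
eef_pos: [423.6, -112.1, 103.3]
eef_rot: [-3.141, 0.004, 3.096]
wrist_force: [0.5, 0.2, -1.0]
finger_gap: 0.3
clock: 6.98
eef_pos: [424.1, -112.3, 29.1]
eef_rot: [-3.141, 0.005, 3.096]
wrist_force: [0.1, 0.3, -0.5]
finger_gap: 0.5
wide_knob [([516.0, 75.0, 39.0], 0.57)]
narrow_knob [([508.0, -65.0, 48.0], 0.59), ([614.0, -2.0, 81.0], 0.21)]
```

View pics/c4.png

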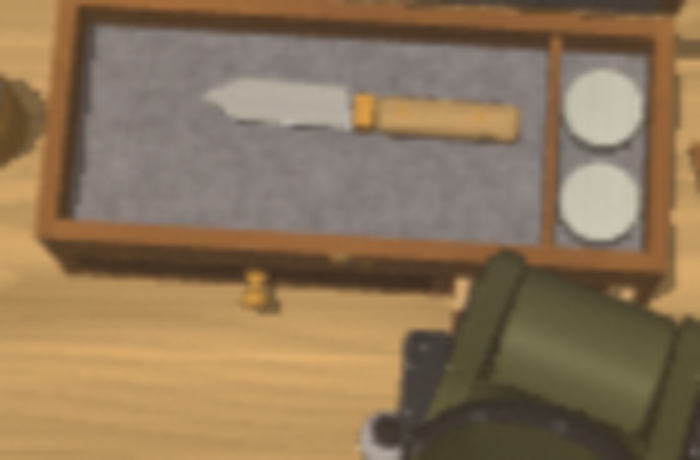

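The wide drawer front is flush, with its knob at (257,290). I'll push the narrow one.

```bash
python3 -m crank '[{"offset":[0.008,0,0.002],"spin":0},{"offset":[0.015,0,0.003],"spin":0},{"offset":[0.021,-0.001,0.003],"spin":0},{"offset":[0.027,-0.001,0.003],"spin":0},{"offset":[0.033,-0.001,0.003],"spin":0},{"offset":[0.039,-0.002,0.003],"spin":0},{"offset":[0.044,-0.002,0.003],"spin":0},{"offset":[0.048,-0.002,0.003],"spin":0}]'
python3 -m crank '[{"offset":[0.001,0,0],"spin":0},{"offset":[0.002,0,0],"spin":0},{"offset":[0.003,0,0],"spin":0},{"offset":[0.004,0,0],"spin":0},{"offset":[0.005,0,0],"spin":0},{"offset":[0.006,0,0],"spin":0},{"offset":[0.007,0,0],"spin":0},{"offset":[0.008,0,0],"spin":0}]'
```

```text
clock: 7.8
eef_pos: [472.2, -114.3, 31.6]
eef_rot: [-3.141, 0.004, 3.096]
wrist_force: [-3.1, -2.9, 0.1]
finger_gap: 0.3
clock: 8.47
eef_pos: [480.3, -114.3, 31.5]
eef_rot: [-3.141, 0.004, 3.096]
wrist_force: [-2.6, -2.2, -0.9]
finger_gap: 0.3
```

```bash
python3 -m crank '[{"offset":[0.001,0,0],"spin":0},{"offset":[0.002,0,0],"spin":0},{"offset":[0.003,0,0],"spin":0},{"offset":[0.003,0,0],"spin":0},{"offset":[0.004,0,0],"spin":0},{"offset":[0.004,0,0],"spin":0},{"offset":[0.005,0,0],"spin":0},{"offset":[0.005,0,0],"spin":0}]'
```

```text
clock: 9.13
eef_pos: [481.0, -114.3, 31.4]
eef_rot: [-3.142, -0.007, 3.096]
wrist_force: [-38.4, -4.4, 28.9]
finger_gap: 0.5
```

The narrow drawer is home at its stop. Now I'll back off, rise, and go over behind the lid.

```bash
python3 -m crank '[{"offset":[-0.01,0,0],"spin":0},{"offset":[-0.03,0,0],"spin":0},{"offset":[-0.045,0.001,0.01],"spin":0},{"offset":[-0.045,0.001,0.045],"spin":0},{"offset":[-0.045,0.001,0.085],"spin":0},{"offset":[-0.045,0.001,0.125],"spin":0},{"offset":[-0.045,0.01,0.165],"spin":0},{"offset":[-0.045,0.03,0.2],"spin":0}]'
python3 -m crank '[{"offset":[0,0.01,0.035],"spin":0},{"offset":[0,0.025,0.07],"spin":0},{"offset":[0,0.045,0.09],"spin":0},{"offset":[0.02,0.065,0.1],"spin":0},{"offset":[0.055,0.075,0.1],"spin":0},{"offset":[0.09,0.083,0.1],"spin":0},{"offset":[0.125,0.086,0.1],"spin":0},{"offset":[0.16,0.086,0.1],"spin":0}]'
python3 -c "
from h import *
p=save('scene','s5');q=save('top','t5')
a=cv2.imread('pics/s5.png')[40:260,130:390];b=cv2.imread('pics/t5.png')[80:240,150:330]
r=lambda a:cv2.resize(a,None,fx=400/a.shape[1],fy=400/a.shape[1],interpolation=cv2.INTER_CUBIC)
a,b=r(a),r(b);h=max(len(a),len(b));P=lambda a:np.pad(a,((0,h-len(a)),(0,0),(0,0)))
cv2.imwrite('pics/c5.png',np.hstack([P(a),P(b)]))"
```

```text
clock: 9.8
eef_pos: [436.2, -84.8, 234.5]
eef_rot: [-3.141, -0.004, 3.095]
wrist_force: [-0.4, -0.1, -0.3]
finger_gap: 0.2
clock: 10.47
eef_pos: [598.0, 2.5, 334.8]
eef_rot: [3.142, -0.002, 3.096]
wrist_force: [0.3, -0.0, 0.3]
finger_gap: 0.6
```

View pics/c5.png

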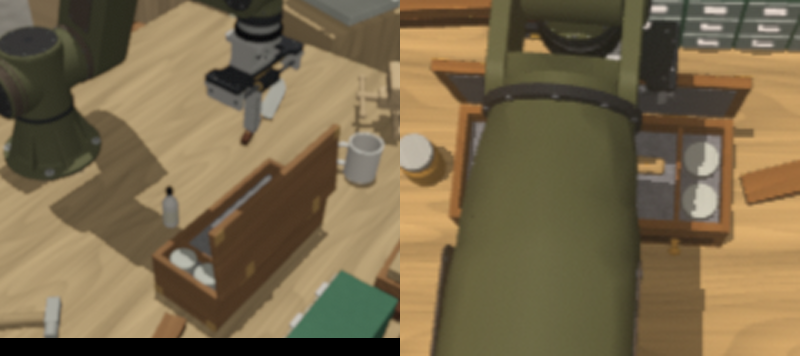

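Both drawers appear home, with the narrow knob at (675,245), and the lid hasn't moved. The fingers are above the chest. Next I'll go over the lid.

```bash
python3 -m crank '[{"offset":[0.03,0,0],"spin":0},{"offset":[0.06,0,0],"spin":0},{"offset":[0.09,0,0],"spin":0},{"offset":[0.11,0,0],"spin":0},{"offset":[0.113,0,0],"spin":0},{"offset":[0.113,0,-0.02],"spin":0},{"offset":[0.113,0,-0.04],"spin":0},{"offset":[0.113,0,-0.05],"spin":0}]'
python3 -m crank '[{"offset":[0,0,-0.01],"spin":0},{"offset":[0,0,-0.02],"spin":0},{"offset":[0,0,-0.03],"spin":0},{"offset":[0,0,-0.035],"spin":0},{"offset":[0,0,-0.036],"spin":0},{"offset":[0,0,-0.036],"spin":0},{"offset":[0,0,-0.036],"spin":0},{"offset":[0,0,-0.036],"spin":0}]'
python3 - <<'E'
import numpy as np
for a in [1.41,1.3,1.2,1.1,1,.9,.8,.7,.6,.5,.4,.3,.2,.1,.05,0]:
    d=135; print(a,round(597+80-d*np.cos(a)+16*np.sin(a)+8),round(108+d*np.sin(a)+16*np.cos(a)))
E
```

```text
clock: 11.23
eef_pos: [711.6, 1.9, 279.1]
eef_rot: [3.141, -0.009, 3.096]
wrist_force: [0.8, -0.7, -0.5]
finger_gap: 0.6
clock: 11.9
eef_pos: [711.8, 1.9, 243.9]
eef_rot: [3.141, -0.008, 3.096]
wrist_force: [0.9, -0.8, -0.4]
finger_gap: 0.4
1.41 679 244
1.3 664 242
1.2 651 240
1.1 638 236
1 626 230
0.9 614 224
0.8 602 216
0.7 592 207
0.6 583 197
0.5 574 187
0.4 567 175
0.3 561 163
0.2 556 151
0.1 552 137
0.05 551 131
0 550 124
```

```bash
python3 -m crank '[{"offset":[-0.012,0,0],"spin":0},{"offset":[-0.02,0,0],"spin":0},{"offset":[-0.026,0,0],"spin":0},{"offset":[-0.032,0,0],"spin":0},{"offset":[-0.038,0,0],"spin":0},{"offset":[-0.044,0,-0.001],"spin":0},{"offset":[-0.05,0,-0.002],"spin":0},{"offset":[-0.056,0,-0.003],"spin":0}]'
```

```text
clock: 12.57
eef_pos: [655.4, 2.1, 241.1]
eef_rot: [3.141, -0.008, 3.096]
wrist_force: [2.8, 2.0, -0.3]
finger_gap: 0.4
```

```bash
python3 -m crank '[{"offset":[-0.006,0,-0.001],"spin":0},{"offset":[-0.012,0,-0.003],"spin":0},{"offset":[-0.018,0,-0.005],"spin":0},{"offset":[-0.024,0,-0.007],"spin":0},{"offset":[-0.03,0,-0.01],"spin":0},{"offset":[-0.036,0,-0.013],"spin":0},{"offset":[-0.042,0,-0.016],"spin":0},{"offset":[-0.046,0,-0.019],"spin":0}]'
python3 -c "
from h import *
p=save('scene','s6')
a=cv2.imread('pics/s6.png')[40:260,150:390]
cv2.imwrite('pics/c6.png',cv2.resize(a,None,fx=2.5,fy=2.5,interpolation=cv2.INTER_CUBIC))"
```

```text
clock: 13.23
eef_pos: [608.6, 2.0, 221.8]
eef_rot: [3.141, -0.008, 3.096]
wrist_force: [1.4, 1.0, 2.7]
finger_gap: 0.8
```

View pics/c6.png

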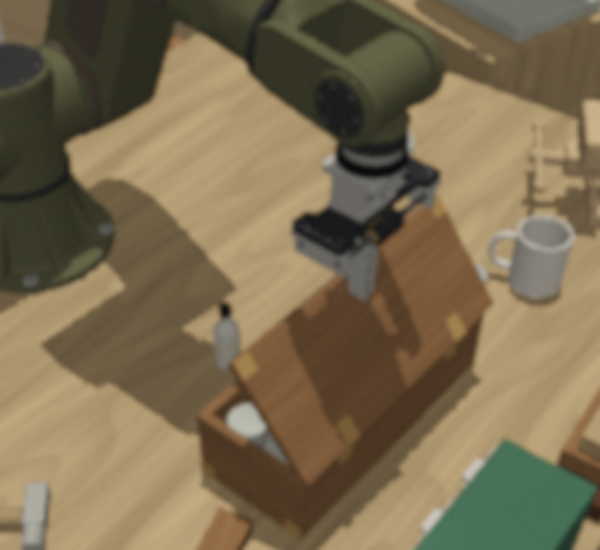

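The lid is following at about 0.85 rad, with the fingertip on its outer face at (360,285). I'll keep going along the arc.

```bash
python3 -m crank '[{"offset":[-0.005,0,-0.004],"spin":0},{"offset":[-0.01,0,-0.008],"spin":0},{"offset":[-0.015,0,-0.012],"spin":0},{"offset":[-0.02,0,-0.017],"spin":0},{"offset":[-0.025,0,-0.022],"spin":0},{"offset":[-0.029,0,-0.027],"spin":0},{"offset":[-0.033,0,-0.032],"spin":0},{"offset":[-0.036,0,-0.037],"spin":0}]'
python3 -m crank '[{"offset":[-0.002,0,-0.005],"spin":0},{"offset":[-0.004,0,-0.009],"spin":0},{"offset":[-0.006,0,-0.013],"spin":0},{"offset":[-0.008,0,-0.017],"spin":0},{"offset":[-0.01,0,-0.021],"spin":0},{"offset":[-0.012,0,-0.025],"spin":0},{"offset":[-0.014,0,-0.029],"spin":0},{"offset":[-0.015,0,-0.032],"spin":0}]'
```

```text
clock: 13.95
eef_pos: [571.6, 2.0, 183.8]
eef_rot: [3.141, -0.009, 3.096]
wrist_force: [-0.5, 0.9, 1.6]
finger_gap: 0.8
clock: 14.62
eef_pos: [556.4, 1.9, 151.3]
eef_rot: [3.141, -0.009, 3.096]
wrist_force: [0.3, 0.8, 0.2]
finger_gap: 0.3
```

```bash
python3 -m crank '[{"offset":[-0.001,0,-0.002],"spin":0},{"offset":[-0.002,0,-0.004],"spin":0},{"offset":[-0.003,0,-0.006],"spin":0},{"offset":[-0.003,0,-0.008],"spin":0},{"offset":[-0.004,0,-0.01],"spin":0},{"offset":[-0.004,0,-0.012],"spin":0},{"offset":[-0.005,0,-0.014],"spin":0},{"offset":[-0.005,0,-0.015],"spin":0}]'
```

```text
clock: 15.28
eef_pos: [551.2, 1.9, 136.0]
eef_rot: [3.141, -0.01, 3.096]
wrist_force: [0.1, 0.7, 0.8]
finger_gap: 0.6
```

```bash
python3 -m crank '[{"offset":[0,0,-0.001],"spin":0},{"offset":[0,0,-0.002],"spin":0},{"offset":[0,0,-0.003],"spin":0},{"offset":[0,0,-0.004],"spin":0},{"offset":[-0.001,0,-0.005],"spin":0},{"offset":[-0.001,0,-0.006],"spin":0},{"offset":[-0.001,0,-0.007],"spin":0},{"offset":[-0.001,0,-0.008],"spin":0}]'
python3 -m crank '[{"offset":[0,0,-0.0005],"spin":0},{"offset":[0,0,-0.001],"spin":0},{"offset":[0,0,-0.0015],"spin":0},{"offset":[0,0,-0.002],"spin":0},{"offset":[0,0,-0.0025],"spin":0},{"offset":[0,0,-0.003],"spin":0},{"offset":[0,0,-0.0035],"spin":0},{"offset":[0,0,-0.004],"spin":0}]'
```

```text
clock: 15.95
eef_pos: [550.1, 1.9, 127.9]
eef_rot: [3.141, -0.01, 3.096]
wrist_force: [-0.6, -0.7, 0.7]
finger_gap: 0.7
clock: 16.62
eef_pos: [550.2, 1.9, 124.2]
eef_rot: [3.141, -0.01, 3.096]
wrist_force: [-4.8, 0.1, 9.7]
finger_gap: 1.1
```

It's shut against the rim, at z = 124 with a 10 N reaction. I'll lift off and check.

```bash
python3 -m crank '[{"offset":[0,0,0.002],"spin":0},{"offset":[0,0,0.01],"spin":0},{"offset":[0,0,0.03],"spin":0},{"offset":[0,0,0.06],"spin":0},{"offset":[0,0,0.1],"spin":0},{"offset":[0,0.03,0.13],"spin":0},{"offset":[-0.02,0.06,0.14],"spin":0},{"offset":[-0.05,0.09,0.15],"spin":0}]'
python3 -m crank '[{"offset":[-0.02,0.035,0],"spin":0},{"offset":[-0.04,0.07,0],"spin":0},{"offset":[-0.06,0.105,0],"spin":0},{"offset":[-0.08,0.14,0],"spin":0},{"offset":[-0.1,0.175,0],"spin":0},{"offset":[-0.12,0.21,0],"spin":0},{"offset":[-0.14,0.245,0],"spin":0},{"offset":[-0.16,0.28,0],"spin":0}]'
python3 -c "
from h import *
p=save('scene','s7');q=save('top','t7')
a=cv2.imread('pics/s7.png')[80:300,130:390];b=cv2.imread('pics/t7.png')[80:240,130:330]
r=lambda a:cv2.resize(a,None,fx=400/a.shape[1],fy=400/a.shape[1],interpolation=cv2.INTER_CUBIC)
a,b=r(a),r(b);h=max(len(a),len(b));P=lambda a:np.pad(a,((0,h-len(a)),(0,0),(0,0)))
cv2.imwrite('pics/c7.png',np.hstack([P(a),P(b)]))"
```

```text
clock: 17.28
eef_pos: [501.9, 91.5, 275.5]
eef_rot: [3.141, -0.007, 3.095]
wrist_force: [-0.0, 0.3, 0.9]
finger_gap: 0.6
clock: 17.95
eef_pos: [340.5, 373.0, 276.4]
eef_rot: [3.14, -0.006, 3.095]
wrist_force: [-0.0, 0.8, 0.0]
finger_gap: 0.3
```

View pics/c7.png

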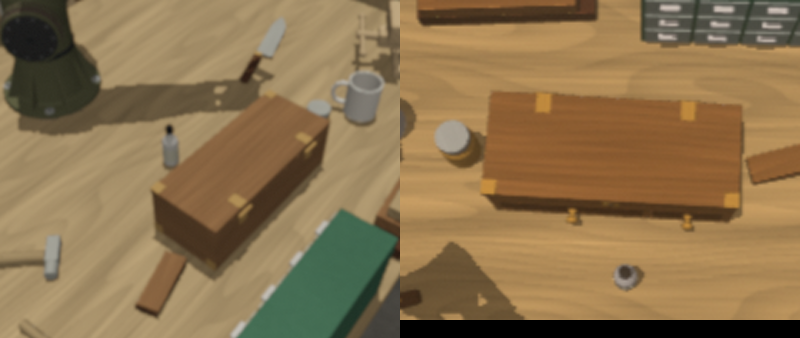

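The final view shows the lid lying level and shut, both knobs (573,215) and (687,222) tight to the front, and the bottle, jar and scales where they were.

```bash
python3 -c "
from cell import manip
print(manip.sign_off())"
```

```text
the job is handed in; nothing more can be done
None
```

The tool chest is shut and the job is handed in, at about 18 s on the robot's clock against the 61 s limit.

- **Drawers:** I pushed the wide one first, then the narrow one, by their knobs with the fingers closed. Both ran onto their stops, where the wrist force rose to about 28 N on the wide drawer's push and 38 N on the narrow one's, from about 3 N while sliding. I did not take a close-up of the drawer fronts after the lid was shut.
- **Lid:** I pushed it over from behind with the fingertips and slowed to about 6–12 mm/s for the last 12 mm. It met the rim at 124 mm height with about 10 N.
- **Last pictures:** The lid lies level and both knobs sit close to the chest front. The bottle is at the same pixel position as before, and the jar and scales look unmoved. The till knife is now under the lid; the fingers never went into the till.
- **One small disagreement:** In the last top view the line through the two knobs tilts slightly more than the chest edge, which would put the narrow drawer about 2 mm out. That is within pixel error, and the difference between the two stop positions fits the chest's angle, so I took both as home.

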